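# Pack the trainer kit's components into their foam pockets

## Task

Pack up the electronics kit: put each of the four loose components from the bench into the foam pocket of the carrying case that matches its outline (the wide disc-shaped transformer, the slim can-shaped capacitor, the oblong heat sink and the square relay). Set each one down upright as it stands now, flat on the pocket's floor, without dropping it, and leave the multimeter and the screwdriver where they lie.

Things in the scene. Friction and masses are not known exactly. Their poses are not given: they have to be found in the camera images.
- toroid_mid (a point): Toroidal transformer: an upright copper-wound disc 58 mm across and 36 mm high with a black centre, standing on the bench. Loose, 0.23 to 0.39 kg. This point is its centre, 18 mm above its flat underside; z is its upright axis.
- capacitor_mid (a point): Large capacitor: a dark grey can 35 mm across and 50 mm high, standing upright, with an aluminium top that bears two brass terminals. Loose, 0.05 to 0.09 kg. This point is its centre, 25 mm above its underside; z is its upright axis.
- heatsink_mid (a point): Heat sink: a bare aluminium block of lengthwise fins, 70 mm long (x), 40 mm wide (y) and 36 mm high (z), standing fins up. Loose, 0.12 to 0.21 kg. It is gripped across its 40 mm width. This point is its centre, 18 mm above its underside.
- relay_mid (a point): Relay: a black block with a square plan, 40 x 40 mm and 38 mm high, with a grey plate and four brass terminals on top. Loose, 0.08 to 0.14 kg. x and y are square to its sides. This point is its centre, 19 mm above its underside.
- pocket_wide_round (a point): One of four charcoal foam inserts, 104 x 104 mm, fixed two by two (105 mm pitch) in the open black case, in an order that varies. Its pocket, with a light grey floor, is 8 mm deep and round, 70 mm across. The case's rim stands 2 mm above the foam's top. This point is the centre of the pocket's floor, 32 mm above the table; z up, x and y along the insert's sides.
- pocket_small_round (a point): One of four charcoal foam inserts, 104 x 104 mm, fixed two by two (105 mm pitch) in the open black case, in an order that varies. Its pocket, with a light grey floor, is 8 mm deep and round, 47 mm across. The case's rim stands 2 mm above the foam's top. This point is the centre of the pocket's floor, 32 mm above the table; z up, x and y along the insert's sides.
- pocket_oblong (a point): One of four charcoal foam inserts, 104 x 104 mm, fixed two by two (105 mm pitch) in the open black case, in an order that varies. Its pocket, with a light grey floor, is 8 mm deep and oblong, 82 mm (x) by 52 mm (y). The case's rim stands 2 mm above the foam's top. This point is the centre of the pocket's floor, 32 mm above the table; z up, x and y along the insert's sides, x along the pocket's length.
- pocket_square (a point): One of four charcoal foam inserts, 104 x 104 mm, fixed two by two (105 mm pitch) in the open black case, in an order that varies. Its pocket, with a light grey floor, is 8 mm deep and square, 52 x 52 mm. The case's rim stands 2 mm above the foam's top. This point is the centre of the pocket's floor, 32 mm above the table; z up, x and y along the insert's sides.
- multimeter: Yellow handheld multimeter lying on the bench to the robot's right, 150 (x) x 74 (y) x 36 mm. Loose; to be left alone. Origin: centre of its underside.
- screwdriver: Screwdriver with a black handle, 180 mm long, lying on the bench near the robot, roughly across its front. Loose; to be left alone. Its x axis points along it from handle to tip, its origin lies at about mid-length.

How it is judged:
By the outcome, as a careful person would: the job done as asked, in the order asked, and still so for the second after the job is handed in, with the robot touching nothing.
It also fails if it takes over 104 s, if anything falls off the work surface, if the arm or the gripper's body presses on something with over 40 N, if the wrist force passes 120 N, or if a joint passes its speed limit or range.

## Robot

A 6-joint arm with a two-finger parallel gripper is mounted at the origin on the work surface. World frame = base frame: x ahead of the robot, y to its left, z up, the work surface at z = 0. Lengths are in m, angles in degrees, forces in N, time in s.
With the tool pointing down it reaches from about 0.3 to 0.75 m from the base axis. Payload 8.5 kg.
Tool frame: the origin (TCP) lies midway between the tips of the shut fingers; the grasp point (between the pads) lies 19 mm behind it (env.tcp_to_grasp is the z of the grasp point in the tool frame, in m); z points along the fingers, y is the line along which they close (so a half turn about z gives the same grasp; the last joint's range is limited). The gripper opens to 85 mm and grips with 20 to 120 N. Pads are 22 mm wide; open, the fingers measure 114 mm over their backs; the gripper's body (76 mm by 85 mm) begins 54 mm behind the grasp point. The pads swing forward as they close: fully open they stand 13 mm farther back than shut.
Start: joints at [54.586, 21.807, 74.336, -0, 83.858, -12.336], TCP at [0.216, 0.506, 0.231] pointing down, gripper open.
Joint ranges: [-178.18, 178.18], [-50.72, 133.34], [12.68, 142.11], [-81.47, 261.47], [9.98, 163.14], [-165.26, 165.26]. Speed limits (degrees/s): [136.94, 136.94, 180, 180, 180, 180].

## Interface

Orientations are given as a 3x3 rotation matrix whose columns are the frame's x, y, z axes.
In Python, from rig import env, imaging, job, models gives the robot as it stands. The module is installed in compiled form; this text tells all that it offers.
- The arm moves only by the tool jog_arm, never from a script. Its argument "plan" is text: rows parted by semicolons, each of 7 numbers parted by spaces: the turn, a rotation vector about the tool's x, y, z in degrees, then the shift along the tool's x, y, z in cm, then the closure in counts, from 0 (fully open) to 255 (shut). In form: rx ry rz x y z claw; .... A call has 1 to 10 rows; each row shifts and turns the commanded pose from where the row before left it, along the tool's axes as they then stand; what a row does not reach is not made up. A row lasts 1/12 s, in which the tool goes at most 41.7 mm and 7.16 degrees, less where a joint would pass 70% of its speed; a pose out of reach is approached as far as the arm can. A call with a gripper value outside its range is refused whole. The fingers move at their own pace and stop on an object; "grip_force" is the grip in N (left out, the last holds). Time passes only in rows, so rows that do not move let the fingers close. It gives the time, the measured TCP pose, the force, the opening and the grip force at its end, in the units of the state.
- env.observe(): the state, without advancing time (a new reading comes with each control period).
- imaging.get_image(name): name is "side" or "top" or "wrist"; returns a dict with "pixels" (400x640x3 uint8, red, green, blue), "depth" (400x640 float32, m along the optical axis (not along the pixel's ray), 0 where there is no reading), "fov_y" (degrees; the focal length in pixels is half the picture's height over the tangent of half this angle, whatever the lens; pixels are square), "cx", "cy" (the principal point, pixels), "world_from_camera" (4x4, takes a point from camera to world coordinates). Camera axes: x right, y down, z forward; pixel columns grow to the right and rows downward; lengths in m; the calibration is good to about 2 mm. The wrist camera is an equidistant fisheye: a pixel r from the principal point sees the ray r / f radians off the axis. A picture is of the moment at which its call begins.
- job.close_job(): hands the job in; it is judged then, once.
Trained networks look in the newest picture that a camera, given by its name, has taken for a name from the list of things; names that differ only in an ending like _2 or _b are one class to them, and where a whole thing is asked for, a point or a joint stands for the part that bears it (a point fixed in the world has none). Each returns a list of dicts, best first, with "confidence" (0 to 1); they miss things now and then, are a little off and sometimes report something else, mostly with a low value. They report only what shows in the picture. A call takes as long as a camera call.
- models.outline_of(camera, query): "region" (400x640 bool, what is visible of it) and "bbox" ([centre column, centre row, width, height] in pixels, round what is visible of it).
- models.tip_of(camera, query): "at" ([column, row] in pixels: a listed point, or the origin of a listed thing).
The state is a dict: "time_s": time; "q": joint angles; "qvel": joint speeds; "joint_efforts": joint torques, N m; "position": TCP position; "tool_rot": TCP orientation; "ft_force": force on the tool from outside, world axes, zero at the start; "wrist_torque": the same for the moment, N m; "grip_width": finger opening in m; "gripper_force": force on a finger pad.
Only numpy, scipy, OpenCV 4.12 (cv2) and the standard library are available. Lean on these libraries where they do the work, as an engineer would, in place of code of your own. Each camera call takes 0.05 s, during which the arm holds its last target. There are 200 camera calls.

## Working session

There is one attempt and no reset: what is moved stays moved. The work goes in short steps, Python scripts to look and compute and a tool call to move; the robot and the scene stay as the last step left them, time stands still between calls to the robot, and variables do not carry over. Pictures are saved under pics/ and viewed, at most 14 in all, crops included, and the job is handed in when it is done.

Besides the shell and the picture viewer there is one more tool, called after "Emit:" by a JSON object that holds its "op" and its "data". jog_arm: Moves the arm, as the interface text tells. Its arguments: {"type":"object","properties":{"plan":{"type":"string"},"grip_force":{"type":"number"}},"required":["plan"]}

```bash
mkdir -p pics
cat > h.py <<'E'
import numpy as np, cv2
from rig import env, imaging, job, models
def world(im,u,v,d=None,z=None):
    f=200/np.tan(np.radians(im["fov_y"]/2)); T=np.array(im["world_from_camera"])
    u=np.asarray(u,float);v=np.asarray(v,float)
    r=np.stack([(u-im["cx"])/f,(v-im["cy"])/f,np.ones_like(u)],-1)
    if z is not None:
        w=r@T[:3,:3].T; return T[:3,3]+w*((z-T[2,3])/w[...,2])[...,None]
    return (r*np.asarray(d)[...,None])@T[:3,:3].T+T[:3,3]
def save(im,n): cv2.imwrite(f"pics/{n}.png",im["pixels"][...,::-1])
E
python3 - <<'E'
from h import *
ims={n:imaging.get_image(n) for n in("top","side")}
for n in ims: save(ims[n],n)
Z=dict(toroid_mid=.018,capacitor_mid=.025,heatsink_mid=.018,relay_mid=.019,pocket_wide_round=.032,pocket_small_round=.032,pocket_oblong=.032,pocket_square=.032,multimeter=0,screwdriver=.01)
for k,z in Z.items():
    for n in ims:
        for r in models.tip_of(n,k)[:2]:
            u,v=r["at"]; print(k,n,round(r["confidence"],2),np.round([u,v],0),world(ims[n],u,v,z=z).round(3))
s=env.observe(); print(s["time_s"],s["position"],np.round(s["tool_rot"],3),env.tcp_to_grasp,s["grip_width"])
E
```

```text
toroid_mid top 0.94 [310. 147.] [ 0.625 -0.074  0.018]
toroid_mid top 0.17 [379. 141.] [ 0.632 -0.253  0.018]
toroid_mid side 0.91 [358. 182.] [ 0.622 -0.078  0.018]
capacitor_mid top 0.56 [398. 202.] [ 0.47  -0.283  0.025]
capacitor_mid side 0.57 [380. 258.] [ 0.476 -0.279  0.025]
heatsink_mid top 0.9 [314. 197.] [ 0.494 -0.078  0.018]
heatsink_mid side 0.88 [328. 208.] [ 0.497 -0.088  0.018]
heatsink_mid side 0.48 [252. 131.] [0.546 0.299 0.018]
relay_mid top 0.7 [381. 138.] [ 0.64  -0.258  0.019]
relay_mid side 0.95 [412. 213.] [ 0.641 -0.246  0.019]
pocket_wide_round top 0.95 [180. 143.] [0.647 0.251 0.032]
pocket_wide_round top 0.72 [168. 187.] [0.536 0.279 0.032]
pocket_wide_round side 0.59 [282. 118.] [0.644 0.268 0.032]
pocket_small_round top 0.71 [218. 149.] [0.627 0.155 0.032]
pocket_oblong top 0.86 [169. 189.] [0.529 0.275 0.032]
pocket_oblong side 0.66 [255. 133.] [0.535 0.268 0.032]
pocket_square top 0.62 [209. 191.] [0.52  0.176 0.032]
pocket_square side 0.75 [273. 148.] [0.533 0.178 0.032]
multimeter top 0.94 [459. 165.] [ 0.563 -0.454  0.   ]
multimeter side 0.66 [467. 289.] [ 0.57 -0.46  0.  ]
screwdriver top 0.92 [367. 247.] [ 0.366 -0.202  0.01 ]
screwdriver top 0.22 [383. 139.] [ 0.64  -0.263  0.01 ]
screwdriver side 0.62 [322. 273.] [ 0.358 -0.211  0.01 ]
1.1 [0.21558306 0.50595212 0.23132473] [[-0.92   0.392  0.   ]
 [ 0.392  0.92  -0.   ]
 [-0.    -0.    -1.   ]] -0.0187 0.08551806443025466
```

View pics/top.png

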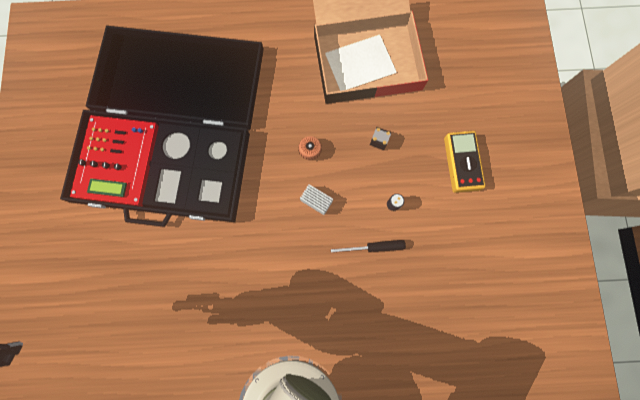

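View pics/side.png

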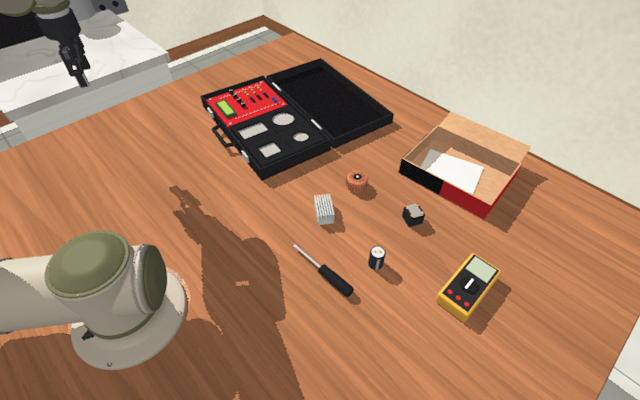

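The top view shows the four pockets at (176,146) wide round, (218,150) small round, (169,187) oblong and (210,191) square. The parts are at (310,147) toroid, (381,138) relay, (317,199) heat sink and (397,202) capacitor, and the side view agrees.

Run:
```python
from h import *
for n in("top","side"):
    im=imaging.get_image(n); px=im["pixels"].astype(int); D=im["depth"]
    V,U=np.mgrid[:400,:640]; W=world(im,U,V,D)
    g=(px.min(-1)>110)&(np.ptp(px,axis=-1)<40)&(D>0)
    m=g&(W[...,0]>.45)&(W[...,0]<.72)&(W[...,1]>.1)&(W[...,1]<.33)&(W[...,2]<.06)
    c,L,st,ce=cv2.connectedComponentsWithStats(m.astype(np.uint8),connectivity=4)
    for i in range(1,c):
        if st[i,4]>25:
            P=world(im,*np.nonzero(L==i)[::-1],z=.032)
            (x,y),(w,h),a=cv2.minAreaRect((P[:,:2]*1e3).astype(np.float32))
            print(n,"pocket",ce[i].round(),P.mean(0).round(4),"rect",round(x),round(y),round(w),round(h),round(a,1),"z",np.median(W[L==i][:,2]).round(4))
    for k,H in dict(toroid_mid=.036,capacitor_mid=.05,heatsink_mid=.036,relay_mid=.038).items():
        for r in models.outline_of(n,k)[:1]:
            R=r["region"]; P=W[R]; t=P[(P[:,2]>H-.012)&(P[:,2]<H+.02)]
            if len(t)<5: print(k,n,"few",np.median(P[:,2]));continue
            (x,y),(w,h),a=cv2.minAreaRect((t[:,:2]*1e3).astype(np.float32))
            print(n,k,round(r["confidence"],2),r["bbox"],"top mean",t.mean(0).round(4),"rect",round(x),round(y),round(w),round(h),round(a,1),"zmax",np.percentile(P[:,2],[10,50,95]).round(3))
    # heights in case
    for p in [(.647,.251),(.58,.2),(.58,.36),(.74,.25)]:
        q=np.linalg.norm(W[...,:2]-p,axis=-1)<.006; print(p,np.median(W[q][:,2]).round(3) if q.any() else None)
```

```text
top pocket [212. 122.] [0.6993 0.1692 0.032 ] rect 699 169 50 10 80.3 z 0.0402
top pocket [176. 145.] [0.6422 0.2603 0.032 ] rect 642 260 62 67 45.4 z 0.0325
top pocket [218. 150.] [0.6243 0.1563 0.032 ] rect 624 156 43 42 89.7 z 0.0328
top pocket [168. 186.] [0.5384 0.2788 0.032 ] rect 539 279 49 82 80.1 z 0.0324
top pocket [210. 191.] [0.5203 0.1749 0.032 ] rect 521 175 49 52 79.9 z 0.0326
top pocket [196. 217.] [0.4565 0.2094 0.032 ] rect 456 209 35 8 80.7 z 0.0373
top toroid_mid 0.98 [309.2, 148.2, 24.7, 23.8] top mean [ 0.6182 -0.0743  0.0348] rect 619 -75 55 57 5.7 zmax [0.019 0.035 0.039]
top capacitor_mid 0.77 [397.5, 202.4, 17.3, 17.0] top mean [ 0.4675 -0.2742  0.0499] rect 468 -275 33 32 13.5 zmax [0.019 0.05  0.053]
top heatsink_mid 0.68 [317.1, 199.9, 29.8, 26.0] top mean [ 0.4865 -0.0838  0.0334] rect 487 -84 69 42 56.4 zmax [0.017 0.032 0.038]
top relay_mid 0.72 [379.8, 141.9, 25.0, 23.0] top mean [ 0.6338 -0.253   0.0381] rect 637 -254 39 41 64.5 zmax [0.013 0.038 0.042]
(0.647, 0.251) 0.032
(0.58, 0.2) 0.04
(0.58, 0.36) 0.033
(0.74, 0.25) 0.005
side pocket [283. 119.
[... 366 characters left out ...]
7 z 0.0328
side pocket [244. 154.] [0.4556 0.2116 0.032 ] rect 454 208 53 12 81.3 z 0.0365
side toroid_mid 0.67 [357.7, 181.1, 21.6, 18.7] top mean [ 0.6153 -0.0766  0.0341] rect 619 -73 56 54 72.2 zmax [0.011 0.034 0.038]
side capacitor_mid 0.87 [376.9, 258.0, 14.5, 25.2] top mean [ 0.4653 -0.276   0.049 ] rect 467 -275 34 33 57.0 zmax [0.012 0.047 0.052]
side heatsink_mid 0.68 [325.1, 210.8, 21.7, 28.7] top mean [ 0.4832 -0.086   0.033 ] rect 486 -82 71 39 55.4 zmax [0.008 0.026 0.037]
side relay_mid 0.63 [414.2, 215.1, 23.3, 22.7] top mean [ 0.6323 -0.2545  0.0367] rect 635 -253 41 40 66.2 zmax [0.011 0.036 0.04 ]
(0.647, 0.251) 0.032
(0.58, 0.2) 0.04
(0.58, 0.36) 0.031
(0.74, 0.25) 0.007
```

Emit:
{"op": "jog_arm", "data": {"plan": "0 0 0 -3 -1.88 0 0;0 0 0 -3 -1.88 0 0;0 0 0 -3 -1.88 0 0;0 0 0 -3 -1.88 0 0;0 0 0 -3 -1.88 0 0;0 0 0 -3 -1.88 0 0;0 0 0 -3 -1.88 0 0;0 0 0 -3 -1.88 0 0;0 0 0 -3 -1.88 0 0;0 0 0 -3 -1.88 0 0", "grip_force": 40}}

```text
time_s: 2.43
position: [0.4186, 0.2138, 0.2315]
tool_rot: [[-0.92, 0.392, 0.0], [0.392, 0.92, 0.0], [-0.0, 0.0, -1.0]]
ft_force: [-0.0, 0.8, 0.0]
grip_width: 0.0856
gripper_force: 0.0
```

Emit:
{"op": "jog_arm", "data": {"plan": "0 0 0 -3 -1.88 0 0;0 0 0 -3 -1.88 1 0;0 0 0 -3 -1.88 1 0;0 0 0 -3 -1.88 1 0;0 0 0 -3 -1.88 1 0;0 0 0 -3 -1.88 1 0;0 0 0 -3 -1.88 1 0;0 0 0 -3 -1.88 1 0;0 0 0 -3 -1.88 1 0;0 0 0 0 0 0 0"}}

```text
time_s: 3.27
position: [0.6019, -0.0511, 0.1486]
tool_rot: [[-0.918, 0.396, -0.002], [0.396, 0.918, -0.001], [0.001, -0.001, -1.0]]
ft_force: [-0.3, 0.3, -0.9]
grip_width: 0.0853
gripper_force: 0.0
```

```bash
cat >> h.py <<'E'
def rel(x,y,z,psi=None):
    s=env.observe(); R=np.array(s["tool_rot"]); d=R.T@(np.array([x,y,z])-s["position"])*100
    a=np.degrees(np.arctan2(R[1,1],R[0,1]))
    print("t",round(s["time_s"],2),"pos",np.round(s["position"],4),"psi",round(a,1),"-> shift cm",d.round(2),"rz",None if psi is None else round(a-psi,1))
def wrist():
    im=imaging.get_image("wrist"); f=200/np.tan(np.radians(im["fov_y"]/2)); T=np.array(im["world_from_camera"])
    V,U=np.mgrid[:400,:640]; a=U-im["cx"];b=V-im["cy"]; r=np.hypot(a,b)+1e-9
    th=np.clip(r/f,0,1.5); t=np.tan(th)/r; D=im["depth"]
    P=np.stack([a*t*D,b*t*D,D],-1)@T[:3,:3].T+T[:3,3]; P[D<=0]=np.nan
    return im,P
def rect(P):
    (x,y),(w,h),a=cv2.minAreaRect((P[:,:2]*1e3).astype(np.float32)); return [round(float(k),1) for k in (x,y,w,h,a)]
def find(P,name,H):
    for r in models.outline_of("wrist",name)[:2]:
        Q=P[r["region"]]; t=Q[(Q[:,2]>H-.008)&(Q[:,2]<H+.015)]
        print(name,round(r["confidence"],2),"n",len(t),"z",np.nanpercentile(Q[:,2],[5,50,95]).round(3),rect(t) if len(t)>9 else "")
E
python3 - <<'E'
from h import *
im,P=wrist(); save(im,"w1"); find(P,"toroid_mid",.036); rel(.619,-.075,.012,66.9)
E
```

```text
toroid_mid 0.61 n 2808 z [0.022 0.037 0.039] [618.5, -71.9, 54.4, 54.9, 18.7]
t 3.37 pos [ 0.6    -0.047   0.1504] psi 66.8 -> shift cm [-2.87 -1.83 13.84] rz -0.1
```

View pics/w1.png

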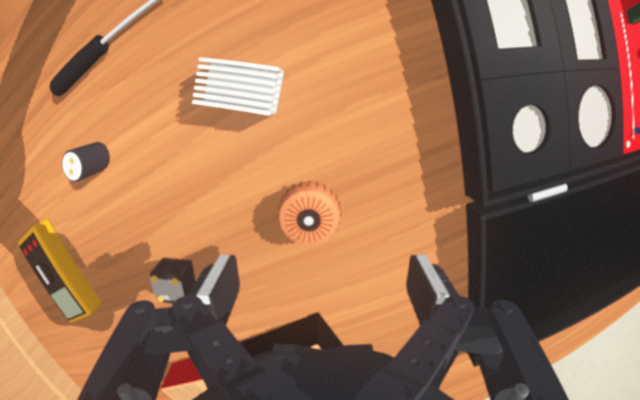

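The wrist view shows the toroid centred at (308,215), between the open fingers, which agrees with the fixed cameras.

Emit:
{"op": "jog_arm", "data": {"plan": "0 0 0 -1.4 -0.85 0 0;0 0 0 -1.4 -0.85 0 0;0 0 0 0 0 3 0;0 0 0 0 0 3 0;0 0 0 0 0 3 0;0 0 0 0 0 2 0;0 0 0 0 0 1.8 0;0 0 0 0 0 1 0;0 0 0 0 0 0 0;0 0 0 0 0 0 0"}}

```text
time_s: 4.2
position: [0.6192, -0.0721, 0.0141]
tool_rot: [[-0.92, 0.391, 0.001], [0.391, 0.92, -0.0], [-0.001, 0.0, -1.0]]
ft_force: [0.5, 0.2, 0.5]
grip_width: 0.0854
gripper_force: 0.0
```

Emit:
{"op": "jog_arm", "data": {"plan": "0 0 0 0 0 0 255;0 0 0 0 0 0 255;0 0 0 0 0 0 255;0 0 0 0 0 0 255;0 0 0 0 0 0 255;0 0 0 0 0 0 255;0 0 0 0 0 0 255;0 0 0 0 0 0 255", "grip_force": 40}}

```text
time_s: 4.87
position: [0.6196, -0.0728, 0.015]
tool_rot: [[-0.92, 0.392, 0.002], [0.392, 0.92, -0.001], [-0.002, 0.0, -1.0]]
ft_force: [-1.9, 0.3, 5.3]
grip_width: 0.0565
gripper_force: 42.1
```

Emit:
{"op": "jog_arm", "data": {"plan": "0 0 0 0 0 -1 255;0 0 0 0 0 -2 255;0 0 0 0 0 -3 255;0 0 0 0 0 -3 255;0 0 0 0 0 -3 255;0 0 0 0 0 -1 255;0 0 0 0 0 0 255"}}

```text
time_s: 5.45
position: [0.6199, -0.0729, 0.1463]
tool_rot: [[-0.92, 0.392, 0.005], [0.392, 0.92, -0.002], [-0.005, 0.001, -1.0]]
ft_force: [-0.6, -0.4, -3.2]
grip_width: 0.0568
gripper_force: 44.0
```

Run:
```python
from h import *
im,P=wrist(); save(im,"w2"); print(env.observe()["ft_force"])
for r in models.outline_of("wrist","toroid_mid")[:1]:
    Q=P[r["region"]]; print(r["bbox"],np.nanpercentile(Q,[5,50,95],axis=0).round(4))
rel(.6418,.2596,.12,66.9)
```

```text
[ 0.01312106 -0.36018784 -4.50580828]
[323.4, 263.4, 118.9, 120.2] [[ 0.5938 -0.0931  0.1483]
 [ 0.6127 -0.0694  0.1678]
 [ 0.6398 -0.0482  0.1697]]
t 5.55 pos [ 0.6183 -0.0725  0.142 ] psi 66.9 -> shift cm [10.86 31.47  2.22] rz 0.0
```

View pics/w2.png

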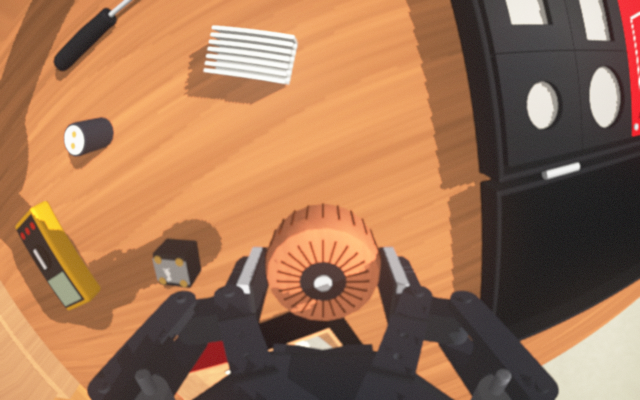

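Emit:
{"op": "jog_arm", "data": {"plan": "0 0 0 0.6 1.5 0 255;0 0 0 1.2 3.5 0 255;0 0 0 1.2 3.5 0 255;0 0 0 1.2 3.5 0 255;0 0 0 1.2 3.5 0 255;0 0 0 1.2 3.5 0 255;0 0 0 1.2 3.5 0 255;0 0 0 1 2.5 0 255;0 0 0 0 0 0 255;0 0 0 0 0 0 255"}}

```text
time_s: 6.38
position: [0.6349, 0.1932, 0.1404]
tool_rot: [[-0.921, 0.39, -0.005], [0.39, 0.921, -0.001], [0.004, -0.002, -1.0]]
ft_force: [0.0, -0.2, -2.3]
grip_width: 0.0565
gripper_force: 44.0
```

```bash
cat >> h.py <<'E'
def pockets():
    im,P=wrist(); px=im["pixels"].astype(int)
    m=(px.min(-1)>120)&(np.ptp(px,axis=-1)<40)&(P[...,2]<.05)&(P[...,2]>.02)
    c,L,st,ce=cv2.connectedComponentsWithStats(m.astype(np.uint8),connectivity=4)
    for i in range(1,c):
        if st[i,4]>300: print(ce[i].round(),st[i,4],P[L==i].mean(0).round(4),rect(P[L==i]))
    return im,P
E
python3 - <<'E'
from h import *
im,P=pockets(); save(im,"w3"); rel(.6418,.2596,.12,66.9)
E
```

```text
[373.  47.] 6077 [0.5372 0.2783 0.0339] [535.9, 279.1, 52.8, 82.7, 80.2]
[246.  76.] 3830 [0.5183 0.1756 0.0338] [518.2, 175.5, 52.8, 52.7, 80.1]
[397. 168.] 4869 [0.6388 0.2609 0.034 ] [638.9, 261.1, 69.6, 69.1, 28.6]
[ 54. 170.] 1608 [ 0.4895 -0.0752  0.0329] [487.1, -81.4, 72.4, 41.5, 55.2]
[277. 195.] 2036 [0.6207 0.1571 0.0339] [619.6, 157.5, 43.8, 46.6, 9.7]
t 6.43 pos [0.6353 0.1919 0.1409] psi 67.0 -> shift cm [2.04 6.49 2.08] rz 0.1
```

View pics/w3.png

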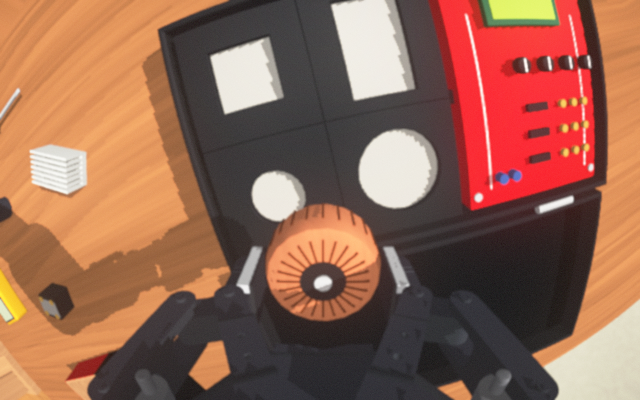

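Emit:
{"op": "jog_arm", "data": {"plan": "0 0 0 0.6 1.6 0 255;0 0 0 0.9 2.9 0 255;0 0 0 0.67 2.1 0 255;0 0 0 0 0 2.5 255;0 0 0 0 0 2.5 255;0 0 0 0 0 1.5 255;0 0 0 0 0 1 255;0 0 0 0 0 0.7 255;0 0 0 0 0 0.4 255;0 0 0 0 0 0 255"}}

```text
time_s: 7.27
position: [0.6421, 0.2604, 0.0569]
tool_rot: [[-0.92, 0.393, -0.001], [0.393, 0.92, -0.0], [0.0, -0.0, -1.0]]
ft_force: [0.5, -0.2, -2.5]
grip_width: 0.0566
gripper_force: 44.0
```

Run:
```python
from h import *
im,P=pockets(); save(im,"w4"); rel(.641,.261,.0465,66.9)
im=imaging.get_image("side"); save({"pixels":cv2.resize(im["pixels"][90:170,230:350],None,fx=5,fy=5)},"s4")
```

```text
[277.  63.] 12708 [0.5406 0.2778 0.0338] [535.8, 279.1, 52.6, 82.6, 80.2]
[448. 114.] 604 [0.6031 0.3566 0.0336] [607.4, 355.9, 3.0, 143.9, 79.9]
[118. 113.] 4674 [0.5182 0.175  0.0338] [517.9, 175.4, 53.6, 52.5, 80.0]
[319. 203.] 3062 [0.6217 0.2676 0.0339] [626.5, 266.4, 69.4, 42.5, 69.3]
[170. 262.] 2289 [0.6214 0.1565 0.0339] [620.1, 156.7, 44.4, 47.9, 62.7]
[555. 265.] 434 [0.7363 0.4131 0.0415] [738.7, 419.4, 61.9, 15.5, 80.6]
t 7.32 pos [0.6423 0.2607 0.0577] psi 66.9 -> shift cm [ 0.14 -0.02  1.12] rz -0.0
```

View pics/w4.png

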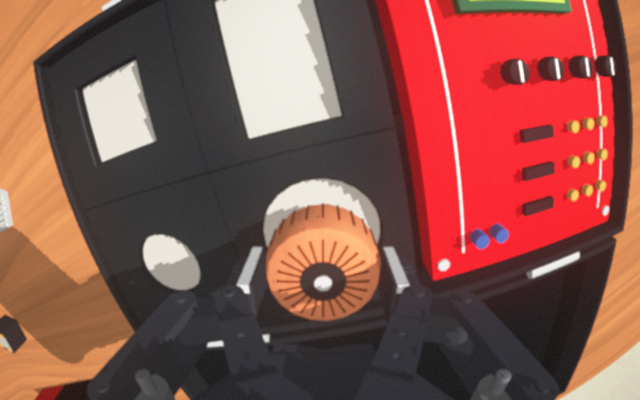

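The toroid hangs over the wide pocket, whose crescent shows evenly around (322,190). I'm lowering it to the floor.

Emit:
{"op": "jog_arm", "data": {"plan": "0 0 0 0.15 0 0.4 255;0 0 0 0 0 0.3 255;0 0 0 0 0 0.2 255;0 0 0 0 0 0.1 255;0 0 0 0 0 0.1 255;0 0 0 0 0 0 255;0 0 0 0 0 0 255"}}

```text
time_s: 7.95
position: [0.6405, 0.2617, 0.047]
tool_rot: [[-0.92, 0.392, 0.0], [0.392, 0.92, -0.0], [-0.0, 0.0, -1.0]]
ft_force: [-3.6, -1.3, 3.8]
grip_width: 0.0567
gripper_force: 44.6
```

Emit:
{"op": "jog_arm", "data": {"plan": "0 0 0 0 0 0 40;0 0 0 0 0 0 40;0 0 0 0 0 0 40;0 0 0 0 0 0 40;0 0 0 0 0 -1 40;0 0 0 0 0 -2 40;0 0 0 0 0 -3 0;0 0 0 0 0 -3.5 0;0 0 0 0 0 -1 0"}}

```text
time_s: 8.7
position: [0.6423, 0.2621, 0.158]
tool_rot: [[-0.92, 0.392, 0.009], [0.392, 0.92, 0.002], [-0.008, 0.005, -1.0]]
ft_force: [0.3, -0.2, 0.8]
grip_width: 0.0854
gripper_force: 0.0
```

Run:
```python
from h import *
im,P=wrist(); find(P,"toroid_mid",.068); rel(.468,-.275,.15,66.9)
```

```text
toroid_mid 0.73 n 3622 z [0.056 0.069 0.071] [640.3, 261.8, 55.1, 56.3, 27.8]
t 8.8 pos [0.6417 0.2619 0.155 ] psi 66.9 -> shift cm [ -5.06 -56.21   0.31] rz 0.0
```

Emit:
{"op": "jog_arm", "data": {"plan": "0 0 0 -0.2 -2 0 0;0 0 0 -0.32 -3.6 0 0;0 0 0 -0.32 -3.6 0 0;0 0 0 -0.32 -3.6 0 0;0 0 0 -0.32 -3.6 0 0;0 0 0 -0.32 -3.6 0 0;0 0 0 -0.32 -3.6 0 0;0 0 0 -0.32 -3.6 0 0;0 0 0 -0.32 -3.6 0 0;0 0 0 -0.32 -3.6 0 0"}}

```text
time_s: 9.63
position: [0.5327, -0.0682, 0.1502]
tool_rot: [[-0.92, 0.392, -0.002], [0.392, 0.92, 0.001], [0.002, -0.0, -1.0]]
ft_force: [-0.7, -0.8, 0.5]
grip_width: 0.0853
gripper_force: 0.0
```

Emit:
{"op": "jog_arm", "data": {"plan": "0 0 0 -0.32 -3.6 0 0;0 0 0 -0.32 -3.6 0 0;0 0 0 -0.32 -3.6 0 0;0 0 0 -0.32 -3.6 0 0;0 0 0 -0.32 -3.6 0 0;0 0 0 -0.2 -2.4 0 0;0 0 0 0 0 1.5 0;0 0 0 0 0 0 0;0 0 0 0 0 0 0"}}

```text
time_s: 10.38
position: [0.47, -0.261, 0.1351]
tool_rot: [[-0.92, 0.392, -0.003], [0.392, 0.92, 0.002], [0.003, 0.001, -1.0]]
ft_force: [0.2, 1.0, -0.9]
grip_width: 0.0853
gripper_force: 0.0
```

Run:
```python
from h import *
im,P=wrist(); find(P,"capacitor_mid",.05); find(P,"heatsink_mid",.036);find(P,"relay_mid",.038); rel(.468,-.275,.014,66.9)
```

```text
capacitor_mid 0.69 n 1501 z [0.01  0.051 0.053] [468.2, -274.1, 34.2, 34.0, 18.5]
heatsink_mid 0.9 n 1404 z [0.003 0.022 0.038] [486.3, -82.6, 70.7, 40.2, 55.4]
relay_mid 0.7 n 1190 z [0.007 0.038 0.041] [636.1, -252.5, 40.9, 41.0, 64.3]
t 10.58 pos [ 0.4711 -0.261   0.1367] psi 67.0 -> shift cm [-0.26 -1.41 12.27] rz 0.1
```

Emit:
{"op": "jog_arm", "data": {"plan": "0 0 0 -0.25 -1.4 0 0;0 0 0 0 0 3 0;0 0 0 0 0 3 0;0 0 0 0 0 2.5 0;0 0 0 0 0 2 0;0 0 0 0 0 1 0;0 0 0 0 0 0.6 0;0 0 0 0 0 0 0;0 0 0 0 0 0 0"}}

```text
time_s: 11.33
position: [0.468, -0.276, 0.0162]
tool_rot: [[-0.92, 0.392, 0.001], [0.392, 0.92, -0.001], [-0.001, -0.001, -1.0]]
ft_force: [0.0, 0.2, -0.9]
grip_width: 0.0854
gripper_force: 0.0
```

Emit:
{"op": "jog_arm", "data": {"plan": "0 0 0 0 0 0 255;0 0 0 0 0 0 255;0 0 0 0 0 0 255;0 0 0 0 0 0 255;0 0 0 0 0 0 255;0 0 0 0 0 0 255;0 0 0 0 0 0 255;0 0 0 0 0 0 255;0 0 0 0 0 0 255;0 0 0 0 0 0 255", "grip_force": 30}}

```text
time_s: 12.17
position: [0.4677, -0.2756, 0.0159]
tool_rot: [[-0.92, 0.392, 0.001], [0.392, 0.92, -0.001], [-0.001, -0.0, -1.0]]
ft_force: [-0.8, 0.0, 4.7]
grip_width: 0.0342
gripper_force: 29.6
```

Emit:
{"op": "jog_arm", "data": {"plan": "0 0 0 0 0 -1 255;0 0 0 0 0 -2 255;0 0 0 0 0 -3 255;0 0 0 0 0 -3 255;0 0 0 0 0 -3 255;0 0 0 0 0 -1 255;0 0 0 0.1 2 0 255;0 0 0 0.2 3.3 0 255;0 0 0 0.2 3.3 0 255;0 0 0 0.2 3.3 0 255"}}

```text
time_s: 13.0
position: [0.5078, -0.1621, 0.1459]
tool_rot: [[-0.92, 0.393, 0.0], [0.393, 0.92, -0.0], [-0.0, 0.0, -1.0]]
ft_force: [0.3, 0.3, -1.0]
grip_width: 0.034
gripper_force: 30.0
```

Emit:
{"op": "jog_arm", "data": {"plan": "0 0 0 0.2 3.4 0 255;0 0 0 0.2 3.4 0 255;0 0 0 0.2 3.4 0 255;0 0 0 0.2 3.4 0 255;0 0 0 0.2 3.4 0 255;0 0 0 0.2 3.4 0 255;0 0 0 0.2 3.4 0 255;0 0 0 0.2 3.4 0 255;0 0 0 0.2 3 0 255;0 0 0 0 0 0 255"}}

```text
time_s: 13.83
position: [0.6101, 0.1264, 0.1455]
tool_rot: [[-0.922, 0.388, 0.001], [0.388, 0.922, 0.001], [-0.0, 0.001, -1.0]]
ft_force: [-0.9, -0.0, -0.7]
grip_width: 0.0344
gripper_force: 30.1
```

Run:
```python
from h import *
rel(.6226,.157,.055,66.9); im,P=pockets(); print(env.observe()["ft_force"]); rel(.6226,.157,.055,66.9)
```

```text
t 13.83 pos [0.6101 0.1264 0.1455] psi 67.2 -> shift cm [0.04 3.3  9.06] rz 0.3
[453.  50.] 4694 [0.5363 0.279  0.034 ] [535.9, 278.9, 53.8, 82.6, 80.4]
[333.  69.] 4059 [0.5182 0.1753 0.0339] [518.0, 175.6, 52.4, 52.6, 80.3]
[458. 153.] 830 [0.6233 0.2527 0.0342] [628.7, 252.9, 44.5, 68.8, 38.5]
[ 95. 162.] 2161 [ 0.4889 -0.0766  0.0331] [486.6, -81.9, 72.3, 41.5, 55.3]
[360. 190.] 2089 [0.6215 0.1573 0.034 ] [621.1, 157.3, 46.9, 45.9, 26.1]
[404. 255.] 330 [0.6948 0.1747 0.0416] [696.1, 175.9, 40.9, 14.0, 81.7]
[-0.16252869 -0.74664694 -0.07478351]
t 13.88 pos [0.6096 0.124  0.1454] psi 67.1 -> shift cm [0.08 3.54 9.04] rz 0.2
```

Emit:
{"op": "jog_arm", "data": {"plan": "0 0 0 0.05 1.7 0 255;0 0 0 0.05 1.8 0 255;0 0 0 0 0 2.5 255;0 0 0 0 0 2.5 255;0 0 0 0 0 1.5 255;0 0 0 0 0 1 255;0 0 0 0 0 0.7 255;0 0 0 0 0 0.4 255;0 0 0 0 0 0 255;0 0 0 0 0 0 255"}}

```text
time_s: 14.72
position: [0.6227, 0.154, 0.0602]
tool_rot: [[-0.92, 0.392, 0.001], [0.392, 0.92, 0.0], [-0.001, 0.001, -1.0]]
ft_force: [-0.4, 0.4, -0.0]
grip_width: 0.0341
gripper_force: 30.2
```

Run:
```python
from h import *
im,P=pockets(); save(im,"w5"); rel(.622,.157,.048,66.9); print(env.observe()["ft_force"])
```

```text
[283.  56.] 8739 [0.5184 0.1759 0.0338] [517.8, 175.7, 52.4, 52.9, 80.1]
[466.  46.] 6776 [0.5487 0.2765 0.0339] [547.9, 276.9, 53.9, 57.8, 80.3]
[470. 174.] 1657 [0.6231 0.2533 0.034 ] [628.0, 253.8, 44.2, 69.0, 33.7]
[ 23. 188.] 2288 [ 0.4916 -0.0714  0.0327] [487.7, -80.4, 70.2, 41.9, 55.2]
[329. 216.] 1822 [0.6136 0.163  0.0344] [616.1, 162.3, 48.6, 30.5, 60.4]
t 14.77 pos [0.6228 0.1541 0.0603] psi 66.9 -> shift cm [0.19 0.24 1.23] rz 0.0
[0.21200964 0.74221121 0.3122071 ]
```

View pics/w5.png

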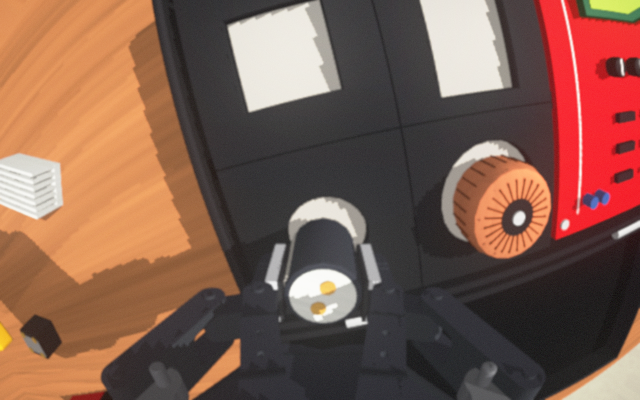

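The capacitor at (322,290) is just short of centred on its pocket, so I'm correcting by about 2 mm and lowering. The toroid sits in its pocket at (505,205).

Emit:
{"op": "jog_arm", "data": {"plan": "0 0 0 0.2 0.25 0 255;0 0 0 0 0 0.5 255;0 0 0 0 0 0.3 255;0 0 0 0 0 0.2 255;0 0 0 0 0 0.15 255;0 0 0 0 0 0.1 255;0 0 0 0 0 0 255;0 0 0 0 0 0 255"}}

```text
time_s: 15.43
position: [0.6213, 0.1573, 0.0479]
tool_rot: [[-0.92, 0.392, 0.0], [0.392, 0.92, -0.0], [-0.0, 0.0, -1.0]]
ft_force: [-4.2, -1.0, 8.9]
grip_width: 0.034
gripper_force: 31.0
```

Emit:
{"op": "jog_arm", "data": {"plan": "0 0 0 0 0 0 75;0 0 0 0 0 0 75;0 0 0 0 0 0 75;0 0 0 0 0 0 75;0 0 0 0 0 -1 75;0 0 0 0 0 -2 75;0 0 0 0 0 -3 75;0 0 0 0 0 -3.5 0;0 0 0 0 0 -1 0;0 0 0 0 0 0 0"}}

```text
time_s: 16.27
position: [0.6228, 0.1574, 0.156]
tool_rot: [[-0.92, 0.392, 0.007], [0.392, 0.92, 0.0], [-0.007, 0.003, -1.0]]
ft_force: [0.8, -0.1, -0.4]
grip_width: 0.0856
gripper_force: 0.0
```

Run:
```python
from h import *
im,P=wrist(); find(P,"capacitor_mid",.082); find(P,"toroid_mid",.068); rel(.4865,-.0825,.15,-34.4)
```

```text
capacitor_mid 0.75 n 1656 z [0.043 0.083 0.085] [621.4, 158.1, 33.9, 34.0, 18.8]
capacitor_mid 0.6 n 0 z [0.004 0.028 0.039] 
toroid_mid 0.67 n 3267 z [0.051 0.069 0.071] [640.7, 260.5, 55.4, 56.9, 70.4]
t 16.42 pos [0.6209 0.1572 0.1507] psi 66.9 -> shift cm [  2.97 -27.32   0.1 ] rz 101.3
```

Emit:
{"op": "jog_arm", "data": {"plan": "0 0 0 0.3 -2.3 0 0;0 0 0 0.4 -3.6 0 0;0 0 0 0.4 -3.6 0 0;0 0 0 0.4 -3.6 0 0;0 0 0 0.4 -3.6 0 0;0 0 0 0.4 -3.6 0 0;0 0 0 0.4 -3.6 0 0;0 0 0 0.3 -3.4 0 0;0 0 7 0 0 0 0;0 0 7 0 0 0 0"}}

```text
time_s: 17.25
position: [0.4855, -0.0835, 0.1506]
tool_rot: [[-0.793, 0.61, -0.003], [0.61, 0.793, 0.001], [0.003, -0.001, -1.0]]
ft_force: [-0.1, -0.1, 0.1]
grip_width: 0.0854
gripper_force: 0.0
```

Emit:
{"op": "jog_arm", "data": {"plan": "0 0 7 0 0 0 0;0 0 7 0 0 0 0;0 0 7 0 0 0 0;0 0 7 0 0 0 0;0 0 7 0 0 0 0;0 0 7 0 0 0 0;0 0 7 0 0 0 0;0 0 7 0 0 0 0;0 0 7 0 0 0 0;0 0 7 0 0 0 0"}}

```text
time_s: 18.08
position: [0.4862, -0.0819, 0.1504]
tool_rot: [[0.299, 0.954, -0.003], [0.954, -0.299, 0.001], [0.0, -0.003, -1.0]]
ft_force: [0.6, 0.3, 0.4]
grip_width: 0.0852
gripper_force: 0.0
```

Emit:
{"op": "jog_arm", "data": {"plan": "0 0 7 0 0 0 0;0 0 7 0 0 0 0;0 0 3 0 0 0 0;0 0 0 0 0 0 0;0 0 0 0 0 0 0"}}

```text
time_s: 18.5
position: [0.4864, -0.082, 0.1508]
tool_rot: [[0.559, 0.829, -0.002], [0.829, -0.559, 0.001], [-0.0, -0.002, -1.0]]
ft_force: [-0.0, 0.6, 0.3]
grip_width: 0.0855
gripper_force: 0.0
```

Run:
```python
from h import *
im,P=wrist(); save(im,"w6"); find(P,"heatsink_mid",.036); rel(.4865,-.0825,.014,-34.6)
```

```text
heatsink_mid 0.84 n 1778 z [0.008 0.029 0.038] [487.0, -81.7, 70.3, 39.9, 55.2]
t 18.6 pos [ 0.4866 -0.0821  0.1513] psi -34.0 -> shift cm [-0.04  0.03 13.73] rz 0.6
```

View pics/w6.png

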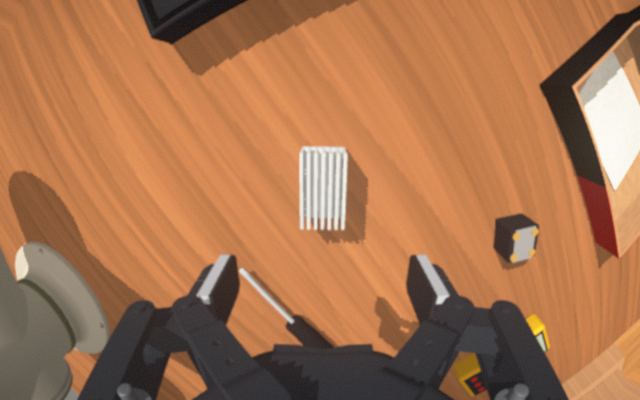

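Heat sink at (323,188) is aligned with the fingers, and the screwdriver is clear of them.

Emit:
{"op": "jog_arm", "data": {"plan": "0 0 0.8 0 0.05 3 0;0 0 0 0 0 3 0;0 0 0 0 0 3 0;0 0 0 0 0 2 0;0 0 0 0 0 1.7 0;0 0 0 0 0 1 0;0 0 0 0 0 0 0;0 0 0 0 0 0 0"}}

```text
time_s: 19.27
position: [0.4871, -0.0824, 0.0146]
tool_rot: [[0.571, 0.821, -0.001], [0.821, -0.571, 0.0], [-0.0, -0.001, -1.0]]
ft_force: [-0.3, 1.1, -0.6]
grip_width: 0.0855
gripper_force: 0.0
```

Emit:
{"op": "jog_arm", "data": {"plan": "0 0 0 0 0 0 255;0 0 0 0 0 0 255;0 0 0 0 0 0 255;0 0 0 0 0 0 255;0 0 0 0 0 0 255;0 0 0 0 0 0 255;0 0 0 0 0 0 255;0 0 0 0 0 0 255;0 0 0 0 0 0 255;0 0 0 0 0 0 255", "grip_force": 40}}

```text
time_s: 20.1
position: [0.4875, -0.0825, 0.0156]
tool_rot: [[0.572, 0.82, 0.001], [0.82, -0.572, -0.001], [0.0, 0.001, -1.0]]
ft_force: [-0.9, 1.2, 6.2]
grip_width: 0.0391
gripper_force: 41.1
```

Emit:
{"op": "jog_arm", "data": {"plan": "0 0 0 0 0 -1 255;0 0 0 0 0 -2 255;0 0 0 0 0 -3 255;0 0 0 0 0 -3 255;0 0 0 0 0 -3 255;0 0 0 0 0 -1.5 255;0 0 0 2 -1 0 255;0 0 0 3.2 -1.6 0 255;0 0 0 3.2 -1.6 0 255;0 0 0 3.2 -1.6 0 255"}}

```text
time_s: 20.93
position: [0.5059, 0.0472, 0.15]
tool_rot: [[0.573, 0.82, 0.0], [0.82, -0.573, -0.0], [0.0, 0.0, -1.0]]
ft_force: [0.5, 0.0, -0.4]
grip_width: 0.0392
gripper_force: 40.8
```

Emit:
{"op": "jog_arm", "data": {"plan": "0 0 0 3.2 -1.6 0 255;0 0 0 3.2 -1.6 0 255;0 0 0 3.2 -1.6 0 255;0 0 0 3.2 -1.6 0 255;0 0 0 3.2 -1.6 0 255;0 0 0 2 -1 0 255;0 0 7 0 0 0 255;0 0 7 0 0 0 255;0 0 7 0 0 0 255;0 0 7 0 0 0 255"}}

```text
time_s: 21.77
position: [0.5348, 0.2452, 0.1496]
tool_rot: [[0.893, 0.451, -0.001], [0.451, -0.893, -0.0], [-0.001, -0.0, -1.0]]
ft_force: [0.3, -0.3, -1.2]
grip_width: 0.0389
gripper_force: 40.7
```

Emit:
{"op": "jog_arm", "data": {"plan": "0 0 7 0 0 0 255;0 0 7 0 0 0 255;0 0 7 0 0 0 255;0 0 7 0 0 0 255;0 0 7 0 0 0 255;0 0 2 0 0 0 255;0 0 0 0 0 0 255;0 0 0 0 0 0 255"}}

```text
time_s: 22.43
position: [0.535, 0.245, 0.1498]
tool_rot: [[0.985, -0.17, -0.0], [-0.17, -0.985, -0.0], [-0.0, 0.0, -1.0]]
ft_force: [0.5, -1.3, -1.2]
grip_width: 0.039
gripper_force: 40.7
```

Run:
```python
from h import *
im,P=pockets(); save(im,"w7"); rel(.537,.2786,.058,-99.8); print(env.observe()["ft_force"],env.observe()["q"])
```

```text
[111.  24.] 380 [0.7369 0.4133 0.0411] [739.1, 422.8, 69.4, 12.5, 79.7]
[300.  95.] 982 [0.6218 0.2492 0.034 ] [627.8, 254.0, 43.1, 69.2, 32.7]
[398.  84.] 632 [0.6187 0.1671 0.0343] [620.5, 164.7, 46.6, 33.2, 7.9]
[279. 184.] 3148 [0.5487 0.2822 0.034 ] [535.2, 279.6, 52.5, 85.1, 79.4]
[401. 197.] 2835 [0.5181 0.1758 0.0338] [517.9, 175.1, 51.4, 53.3, 80.2]
[ 26. 360.] 3961 [0.2486 0.9941 0.0351] [188.5, 1022.4, 250.6, 559.7, 39.0]
t 22.48 pos [0.535  0.245  0.1498] psi -99.8 -> shift cm [-0.37 -3.34  9.18] rz 0.0
[-0.11058389  0.04155402 -1.92703764] [ 1.30884700e+01  2.94989324e+01  7.55029847e+01 -1.02483769e-03
  7.50116201e+01  1.12872506e+02]
```

View pics/w7.png

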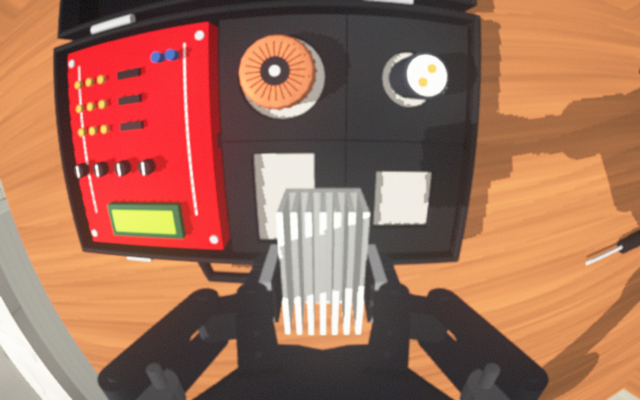

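The heat sink is held straight over the oblong pocket. The toroid at (276,72) and the capacitor at (418,78) stand in their pockets.

Emit:
{"op": "jog_arm", "data": {"plan": "0 0 0 -0.2 -1.65 0 255;0 0 0 -0.2 -1.7 0 255;0 0 0 0 0 2.5 255;0 0 0 0 0 2.5 255;0 0 0 0 0 1.7 255;0 0 0 0 0 1.2 255;0 0 0 0 0 0.8 255;0 0 0 0 0 0.4 255;0 0 0 0 0 0 255;0 0 0 0 0 0 255"}}

```text
time_s: 23.32
position: [0.5373, 0.2788, 0.0594]
tool_rot: [[0.985, -0.171, 0.001], [-0.171, -0.985, 0.0], [0.001, -0.0, -1.0]]
ft_force: [-0.6, 0.8, -1.1]
grip_width: 0.0389
gripper_force: 40.7
```

Run:
```python
from h import *
im,P=pockets(); save(im,"w8"); rel(.5365,.2786,.047,-99.9)
```

```text
[178. 146.] 564 [0.6085 0.3556 0.0336] [607.7, 356.0, 3.3, 147.7, 80.0]
[489.  78.] 892 [0.6189 0.1652 0.0341] [620.6, 163.5, 46.3, 35.2, 6.3]
[330. 103.] 1719 [0.6155 0.2617 0.0338] [622.3, 261.7, 69.4, 35.6, 89.1]
[322. 185.] 1265 [0.5711 0.2736 0.0362] [568.3, 273.8, 51.7, 17.7, 80.4]
[480. 236.] 3981 [0.5175 0.1753 0.0337] [516.4, 175.4, 52.9, 50.3, 80.6]
[ 14. 380.] 926 [0.3029 0.9098 0.0346] [312.7, 932.9, 106.0, 131.3, 89.6]
t 23.37 pos [0.5374 0.2788 0.0597] psi -99.9 -> shift cm [-0.09  0.04  1.27] rz 0.0
```

View pics/w8.png

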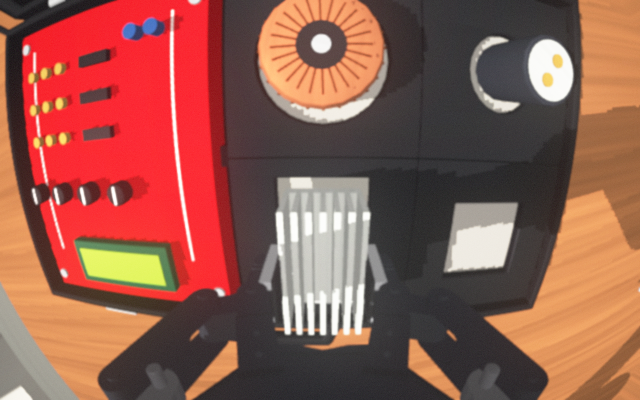

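The heat sink and its pocket are both centred at column 323, so I'm lowering it.

Emit:
{"op": "jog_arm", "data": {"plan": "0 0 0 -0.05 0 0.5 255;0 0 0 0 0 0.3 255;0 0 0 0 0 0.2 255;0 0 0 0 0 0.15 255;0 0 0 0 0 0.15 255;0 0 0 0 0 0 255;0 0 0 0 0 0 255"}}

```text
time_s: 23.95
position: [0.5363, 0.2788, 0.0475]
tool_rot: [[0.985, -0.171, 0.001], [-0.171, -0.985, -0.0], [0.001, -0.0, -1.0]]
ft_force: [-5.9, -2.3, 13.6]
grip_width: 0.039
gripper_force: 42.6
```

Emit:
{"op": "jog_arm", "data": {"plan": "0 0 0 0 0 0 75;0 0 0 0 0 0 75;0 0 0 0 0 0 75;0 0 0 0 0 0 75;0 0 0 0 0 -1 75;0 0 0 0 0 -2 75;0 0 0 0 0 -3 75;0 0 0 0 0 -3.5 0;0 0 0 0 0 -1 0;0 0 0 0 0 0 0"}}

```text
time_s: 24.78
position: [0.5377, 0.2793, 0.1546]
tool_rot: [[0.985, -0.171, 0.007], [-0.171, -0.985, 0.002], [0.006, -0.003, -1.0]]
ft_force: [-0.2, 0.5, 0.3]
grip_width: 0.0853
gripper_force: 0.0
```

Run:
```python
from h import *
im,P=wrist(); find(P,"heatsink_mid",.068); rel(.636,-.253,.15,-115.6)
```

```text
heatsink_mid 0.93 n 2132 z [0.04 0.06 0.07] [536.6, 279.1, 40.0, 70.7, 80.3]
t 24.88 pos [0.5361 0.2787 0.1505] psi -99.9 -> shift cm [1.896e+01 5.067e+01 5.000e-02] rz 15.7
```

Emit:
{"op": "jog_arm", "data": {"plan": "0 0 0 0.8 2 0 0;0 0 0 1.3 3.45 0 0;0 0 0 1.3 3.45 0 0;0 0 0 1.3 3.45 0 0;0 0 0 1.3 3.45 0 0;0 0 0 1.3 3.45 0 0;0 0 0 1.3 3.45 0 0;0 0 0 1.3 3.45 0 0;0 0 0 1.3 3.45 0 0;0 0 0 1.3 3.45 0 0"}}

```text
time_s: 25.72
position: [0.6022, -0.0699, 0.1489]
tool_rot: [[0.985, -0.172, -0.003], [-0.172, -0.985, 0.001], [-0.004, -0.001, -1.0]]
ft_force: [0.5, 0.4, -0.3]
grip_width: 0.0854
gripper_force: 0.0
```

Emit:
{"op": "jog_arm", "data": {"plan": "0 0 0 1.3 3.45 0 0;0 0 0 1.3 3.45 0 0;0 0 0 1.3 3.45 0 0;0 0 0 1.3 3.45 0 0;0 0 0 1.1 3.3 0 0;0 0 6 0 0 0 0;0 0 6 0 0 0 0;0 0 3.7 0 0 0 0;0 0 0 0 0 0 0;0 0 0 0 0 0 0"}}

```text
time_s: 26.55
position: [0.6352, -0.2473, 0.1492]
tool_rot: [[0.903, -0.43, -0.002], [-0.43, -0.903, 0.001], [-0.003, -0.0, -1.0]]
ft_force: [0.0, -0.3, 0.7]
grip_width: 0.0854
gripper_force: 0.0
```

Run:
```python
from h import *
im,P=wrist(); save(im,"w9"); find(P,"relay_mid",.038); rel(.636,-.253,.015,-115.6)
```

```text
relay_mid 0.84 n 2104 z [0.011 0.039 0.041] [637.6, -252.8, 39.7, 40.3, 64.8]
t 26.65 pos [ 0.6354 -0.2472  0.1499] psi -115.5 -> shift cm [ 0.32  0.5  13.49] rz 0.1
```

View pics/w9.png

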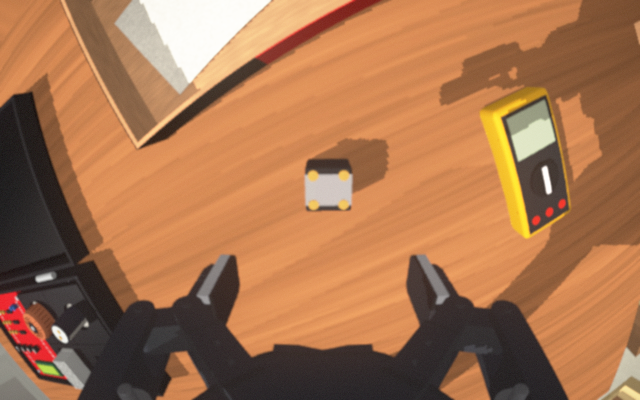

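The relay at (328,188) is square to the fingers, and the box and multimeter are well clear.

Emit:
{"op": "jog_arm", "data": {"plan": "0 0 0 0.4 0.45 2 0;0 0 0 0 0 3 0;0 0 0 0 0 3 0;0 0 0 0 0 2.5 0;0 0 0 0 0 2 0;0 0 0 0 0 1 0;0 0 0 0 0 0 0;0 0 0 0 0 0 0"}}

```text
time_s: 27.32
position: [0.6375, -0.2534, 0.0163]
tool_rot: [[0.902, -0.431, 0.0], [-0.431, -0.902, -0.0], [0.0, 0.0, -1.0]]
ft_force: [0.4, 0.7, 0.8]
grip_width: 0.0855
gripper_force: 0.0
```

Emit:
{"op": "jog_arm", "data": {"plan": "0 0 0 0 0 0 255;0 0 0 0 0 0 255;0 0 0 0 0 0 255;0 0 0 0 0 0 255;0 0 0 0 0 0 255;0 0 0 0 0 0 255;0 0 0 0 0 0 255;0 0 0 0 0 0 255;0 0 0 0 0 0 255;0 0 0 0 0 0 255", "grip_force": 35}}

```text
time_s: 28.15
position: [0.6377, -0.2536, 0.0169]
tool_rot: [[0.902, -0.432, 0.001], [-0.432, -0.902, -0.001], [0.002, 0.0, -1.0]]
ft_force: [0.4, -0.1, 7.2]
grip_width: 0.0395
gripper_force: 37.0
```

Run:
```python
from h import *
rel(.519,.1752,.15,-99.9)
```

```text
t 28.15 pos [ 0.6377 -0.2536  0.0169] psi -115.6 -> shift cm [-29.19 -33.55 -13.37] rz -15.7
```

Emit:
{"op": "jog_arm", "data": {"plan": "0 0 0 0 0 -1 255;0 0 0 0 0 -2 255;0 0 0 0 0 -3 255;0 0 0 0 0 -3 255;0 0 0 0 0 -3 255;0 0 0 0 0 -1.5 255;0 0 0 -1.5 -1.7 0 255;0 0 0 -2.4 -2.75 0 255;0 0 0 -2.4 -2.75 0 255;0 0 0 -2.4 -2.75 0 255"}}

```text
time_s: 28.98
position: [0.6008, -0.1247, 0.1511]
tool_rot: [[0.902, -0.432, -0.0], [-0.432, -0.902, 0.0], [-0.0, -0.0, -1.0]]
ft_force: [0.2, 1.0, -0.4]
grip_width: 0.0397
gripper_force: 36.2
```

Emit:
{"op": "jog_arm", "data": {"plan": "0 0 0 -2.4 -2.75 0 255;0 0 0 -2.4 -2.75 0 255;0 0 0 -2.4 -2.75 0 255;0 0 0 -2.4 -2.75 0 255;0 0 0 -2.4 -2.75 0 255;0 0 0 -2.4 -2.75 0 255;0 0 -6 0 0 0 255;0 0 -6 0 0 0 255;0 0 -3.7 0 0 0 255;0 0 0 0 0 0 255"}}

```text
time_s: 29.82
position: [0.5429, 0.0853, 0.1512]
tool_rot: [[0.986, -0.169, -0.0], [-0.169, -0.986, -0.0], [-0.0, 0.0, -1.0]]
ft_force: [-0.4, 0.8, -0.8]
grip_width: 0.0393
gripper_force: 36.1
```

Run:
```python
from h import *
im,P=pockets(); rel(.519,.1755,.06,-99.9); print(env.observe()["ft_force"])
```

```text
[198.  42.] 678 [0.6943 0.1665 0.0407] [695.8, 173.6, 62.5, 12.5, 79.9]
[140. 133.] 632 [0.631  0.2467 0.0346] [636.3, 249.9, 45.3, 70.7, 74.8]
[235. 120.] 640 [0.62   0.1485 0.035 ] [620.8, 151.3, 34.1, 47.2, 85.1]
[148. 220.] 1018 [0.5454 0.2641 0.04  ] [536.4, 278.9, 54.7, 84.3, 80.5]
[234. 231.] 2464 [0.518  0.1757 0.034 ] [518.1, 175.5, 53.9, 54.7, 80.7]
[ 19. 373.] 1633 [0.1893 0.9564 0.0356] [155.6, 964.8, 189.1, 371.5, 40.0]
t 29.87 pos [0.543  0.0851 0.1511] psi -99.9 -> shift cm [-3.92 -8.49  9.11] rz -0.0
[ 0.58881731 -0.33369556 -1.07800418]
```

Emit:
{"op": "jog_arm", "data": {"plan": "0 0 0 -1.35 -2.8 0 255;0 0 0 -1.3 -2.9 0 255;0 0 0 -1.3 -2.8 0 255;0 0 0 0 0 2.5 255;0 0 0 0 0 2.5 255;0 0 0 0 0 1.7 255;0 0 0 0 0 1.3 255;0 0 0 0 0 0.7 255;0 0 0 0 0 0.2 255;0 0 0 0 0 0 255"}}

```text
time_s: 30.7
position: [0.5189, 0.1754, 0.0619]
tool_rot: [[0.985, -0.173, -0.0], [-0.173, -0.985, 0.0], [-0.0, 0.0, -1.0]]
ft_force: [-0.3, -0.4, -1.0]
grip_width: 0.0394
gripper_force: 36.2
```

Run:
```python
from h import *
im,P=pockets(); save(im,"w10"); rel(.5187,.1755,.0485,-99.9)
```

```text
[173.  85.] 1773 [0.6274 0.2468 0.0342] [632.8, 250.2, 43.4, 69.7, 60.5]
[321.  86.] 1238 [0.6068 0.1611 0.0342] [610.9, 160.2, 46.7, 25.2, 78.0]
[ 65. 156.] 372 [0.6077 0.3559 0.0335] [606.4, 356.4, 5.8, 146.5, 80.1]
[178. 219.] 2401 [0.5465 0.2638 0.0395] [540.8, 264.3, 93.1, 45.1, 19.1]
[322. 210.] 1468 [0.5356 0.1732 0.0339] [530.3, 173.7, 52.3, 23.2, 80.0]
t 30.75 pos [0.5192 0.1755 0.0625] psi -99.9 -> shift cm [-0.05  0.01  1.4 ] rz -0.0
```

View pics/w10.png

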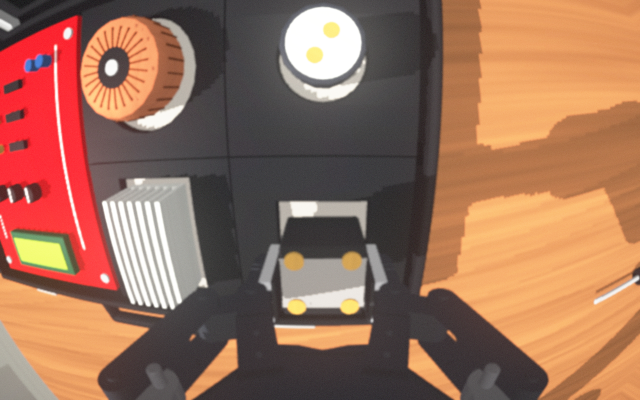

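The relay at (322,265) is centred and square over the last pocket. The other three parts stand in theirs.

Emit:
{"op": "jog_arm", "data": {"plan": "0 0 0 -0.05 0 0.5 255;0 0 0 0 0 0.4 255;0 0 0 0 0 0.2 255;0 0 0 0 0 0.15 255;0 0 0 0 0 0.1 255;0 0 0 0 0 0.05 255;0 0 0 0 0 0 255;0 0 0 0 0 0 255"}}

```text
time_s: 31.42
position: [0.5182, 0.1756, 0.0489]
tool_rot: [[0.985, -0.172, 0.001], [-0.172, -0.985, -0.0], [0.001, 0.0, -1.0]]
ft_force: [-3.5, -0.5, 10.0]
grip_width: 0.0391
gripper_force: 37.4
```

Emit:
{"op": "jog_arm", "data": {"plan": "0 0 0 0 0 0 75;0 0 0 0 0 0 75;0 0 0 0 0 0 75;0 0 0 0 0 0 75;0 0 0 0 0 -1 75;0 0 0 0 0 -2 75;0 0 0 0 0 -3 75;0 0 0 0 0 -3 0;0 0 0 0 0 -2 0;0 0 0 0 0 0 0"}}

```text
time_s: 32.25
position: [0.52, 0.1759, 0.1629]
tool_rot: [[0.985, -0.171, 0.009], [-0.171, -0.985, 0.001], [0.008, -0.002, -1.0]]
ft_force: [0.2, 0.1, 1.0]
grip_width: 0.0855
gripper_force: 0.0
```

Run:
```python
from h import *
im,P=wrist(); save(im,"w11")
for k,h in dict(relay_mid=.07,heatsink_mid=.068,toroid_mid=.068,capacitor_mid=.082).items(): find(P,k,h)
```

```text
relay_mid 0.86 n 2380 z [0.044 0.071 0.073] [517.9, 176.1, 40.3, 40.5, 81.4]
relay_mid 0.16 n 3203 z [0.053 0.069 0.071] [641.5, 260.0, 55.0, 55.0, 31.0]
heatsink_mid 0.93 n 3409 z [0.041 0.066 0.07 ] [536.7, 278.9, 41.3, 70.8, 80.4]
toroid_mid 0.91 n 3309 z [0.053 0.069 0.071] [641.2, 259.7, 55.4, 54.6, 16.8]
toroid_mid 0.47 n 9 z [0.034 0.041 0.042] 
capacitor_mid 0.96 n 1755 z [0.082 0.084 0.085] [622.2, 157.6, 33.6, 34.0, 21.2]
```

View pics/w11.png

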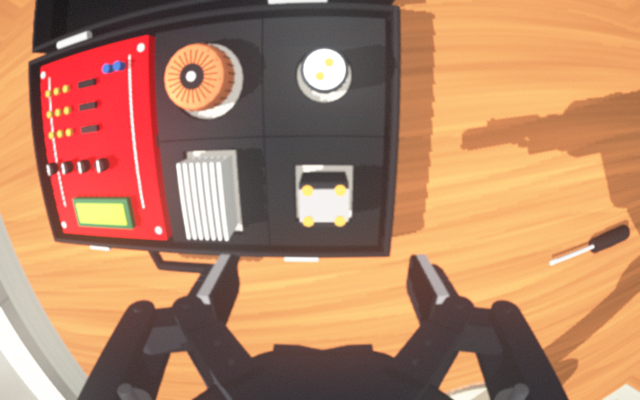

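All four parts stand flat in their pockets: toroid (198,77), capacitor (324,70), heat sink (208,197) and relay (324,200). Their tops measure the right heights, and the gripper is clear.

```bash
python3 -c "
from rig import job
print(job.close_job())"
```

```text
the job is handed in; nothing more can be done
None
```

All four components are standing upright and flat in their matching foam pockets, the multimeter and screwdriver were left alone, and the job was handed in after about 32 s of the 104 s allowed.

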